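# Set the drive tension of the hoof-knife sharpener

## Robot

A 6-joint arm with a two-finger parallel gripper is mounted at the origin on the work surface. World frame = base frame: x ahead of the robot, y to its left, z up, the work surface at z = 0. Lengths are in m, angles in rad, forces in N, time in s.
With the tool pointing down it reaches from about 0.35 to 0.975 m from the base axis. Payload 4.9 kg.
Tool frame: the origin (TCP) lies midway between the tips of the shut fingers; the grasp point (between the pads) lies 19 mm behind it (ctrl.tcp_to_grasp is the distance from the TCP to the grasp point, in m); z points along the fingers, y is the line along which they close (so a half turn about z gives the same grasp; the last joint's range is limited). The gripper opens to 85 mm and grips with 20 to 120 N. Pads are 22 mm wide; open, the fingers measure 114 mm over their backs; the gripper's body (76 mm by 85 mm) begins 54 mm behind the grasp point. The pads swing forward as they close: fully open they stand 13 mm farther back than shut.
Start: joints at [1.18, 0.053, 1.613, -0, 1.476, -0.119], TCP at [0.168, 0.602, 0.231] pointing down, gripper open.
Joint ranges: [-3.01, 3.01], [-1.01, 2.22], [0.06, 2.58], [-1.02, 4.17], [0.09, 2.62], [-3.14, 3.14]. Speed limits (rad/s): [2.57, 2.57, 3.14, 3.14, 3.14, 3.14].

## Interface

Orientations are given as a rotation vector (axis times angle).
In Python, from station import ctrl gives the robot as it stands.
- The arm moves only by the tool drive_effector, called in YAML: its name, and indented under it one key for each argument. Schema: {"type":"object","properties":{"segments":{"type":"object","properties":{"steps":{"type":"array","items":{"type":"array","items":{"type":"number"},"minItems":7,"maxItems":7},"minItems":1,"maxItems":20}},"additionalProperties":false,"required":["steps"]},"force":{"type":"number"},"only":{"type":"string"},"quiet":{"type":"boolean"},"lines":{"type":"string"}},"required":["segments"],"additionalProperties":false}. segments is an object whose key "steps" holds a list of rows, 1 to 20 of them, each of 7 numbers: the finger opening in m, then dx, dy, dz in shares of 1 m (1.0 is 1 m), then a rotation vector rx, ry, rz in shares of 2 rad (1.0 is 2 rad); each row is the pose to reach, as a shift and turn from the pose commanded when the call began, along the tool's axes at that moment; what a row does not reach only later rows make up. A row lasts 1/12 s, in which the tool goes at most 0.0417 m and 0.125 rad, less where a joint would pass 70% of its speed; a pose out of reach is approached as far as the arm can. The fingers move at their own pace and stop on an object; force is the grip in N (left out, the last holds). Time passes only in rows, so rows that do not move let the fingers close. The tool returns the time, the measured TCP pose, the force, the opening and the grip force at its end. only (a regular expression) keeps the lines of the reply that match it, lines (a string "A,B") keeps lines A to B, and quiet returns only ok. Shift and turn numbers lie between -1 and 1, and a call with a number outside is refused. Input that does not fit is refused with a message, and nothing moves.
- ctrl.get_obs(): the state, without advancing time (a new reading comes with each control period).
- ctrl.get_image(name): name is "scene" or "top"; returns the picture (420x560x3 uint8, red, green, blue); there is no depth.
- ctrl.camera_params(name): a dict with "fx", "fy", "cx", "cy" (pixels), "k1" (the pictures are not rectified: a ray, as slopes to the right and down, at radius r is drawn at 1 + k1 r^2 times it, then the intrinsics apply), "T" (4x4, takes a point from camera to world coordinates). Camera axes: x right, y down, z forward; pixel columns grow to the right and rows downward; lengths in m; the calibration is good to about 2 mm. A picture is of the moment at which its call begins. camera_params takes no time and is no camera call.
- ctrl.finish_job(): hands the job in; it is judged then, once.
The state is a dict: "t": time; "q": joint angles; "dq": joint speeds; "effort": joint torques, N m; "tool_pos": TCP position; "tool_rot": TCP orientation; "contact_force": force on the tool from outside, world axes, zero at the start; "wrist_torque": the same for the moment, N m; "opening": finger opening in m; "grip_force": force on a finger pad.
Only numpy, scipy, OpenCV 4.12 (cv2) and the standard library are available. Lean on these libraries where they do the work, as an engineer would, in place of code of your own. Each camera call takes 0.05 s, during which the arm holds its last target. There are 200 camera calls.

## Task

Get the flat-stone sharpener ready for the hoof knives: turn its red tension knob until the red tip of the sprung pointer arm rests over the yellow mark on the black scale, then let go. Move the pointer only by the knob, never by pushing the arm, and leave the black speed knob as it is set.

Things in the scene. Friction and masses are not known exactly. Their poses are not given: they have to be found in the camera images.
- tension_knob (a joint): Turn of the red wing knob, rad, 0 to 1.9, growing clockwise seen from above. Each rad swings the sprung pointer arm 0.5 rad clockwise about its pivot (tip 55 mm per rad of knob). Friction of 0.12 N m holds it where it is left, against the spring; turning it back brings the arm back.
- tension_knob_grip (a point): Red wing knob on the grey sharpener's deck (80 mm above the bench), on one of two knob places 240 mm apart. The wing is an upright bar 56 mm long, 14 mm thick, 100 to 130 mm above the bench, on a 42 mm disc. Grip it from above across its thickness. The point is on the vertical turning axis, 118 mm up, and turns with the knob: x along the wing, z up.
- pointer_tip (a point): Red tip of the sprung steel pointer arm, which swings level 90 mm above the bench, over a black sector scale between the two knobs. The point is 110 mm from the arm's pivot, at the arm's end. x points along the arm away from the pivot, z up.
- mark_line (a point): Middle of the yellow mark on the black scale, a band 24 mm wide along the scale. The point is 110 mm from the arm's pivot, at the pointer's height; x along the radius, z up. Its place on the scale varies; at the start it is always clockwise of the pointer, 0.5 to 1.5 rad of knob turn away.
- speed_knob_end (a point): End of the wing of the black speed knob, same size and shape as the red one, on the other knob place; the point is 28 mm from its turning axis, 118 mm above the bench. To be left alone.
- tension_arm: The sprung pointer arm itself, 113 mm long, 10 mm wide, 4 mm thick, about 90 mm above the bench. Origin at its pivot on the deck (80 mm above the bench); x along the arm to the tip, z up. Not to be pushed.

How it is judged:
By the outcome, as a careful person would: the job done as asked, in the order asked, and still so for the second after the job is handed in, with the robot touching nothing.
It also fails if it takes over 29 s, if anything falls off the work surface, if the arm or the gripper's body presses on something with over 40 N, if the wrist force passes 120 N, or if a joint passes its speed limit or range.

## Working session

There is one attempt and no reset: what is moved stays moved. The work goes in short steps, Python scripts to look and compute and a tool call to move; the robot and the scene stay as the last step left them, time stands still between calls to the robot, and variables do not carry over. Pictures are saved under pics/ and viewed, at most 10 in all, crops included, and the job is handed in when it is done.

```bash
mkdir -p pics; ls; python3 - <<'E'
from station import ctrl
import cv2
for n in("top","scene"):
    cv2.imwrite(f"pics/{n}0.png",ctrl.get_image(n)[:,:,::-1]); p=ctrl.camera_params(n); print(n,p)
o=ctrl.get_obs(); print(o["t"],o["tool_pos"],o["tool_rot"],o["opening"])
E
```

```text
pics
station.py
top {'fx': 435.73429844945434, 'fy': 435.73429844945434, 'cx': 279.7716913832273, 'cy': 209.14070395270332, 'k1': -0.08863992816604946, 'T': array([[-0.001996  , -0.98908052,  0.14736262,  0.46620586],
       [-0.99994124,  0.00354422,  0.01024434,  0.04365876],
       [-0.01065476, -0.14733352, -0.98902948,  0.79930273],
       [ 0.        ,  0.        ,  0.        ,  1.        ]])}
scene {'fx': 380.377817987456, 'fy': 380.377817987456, 'cx': 278.19616998416234, 'cy': 211.80939834810025, 'k1': -0.04836248825097653, 'T': array([[-0.52653636,  0.59804686, -0.60423456,  0.95761814],
       [ 0.85010986,  0.36325071, -0.38126387,  0.28334524],
       [-0.00852503, -0.71441505, -0.69967025,  0.59224189],
       [ 0.        ,  0.        ,  0.        ,  1.        ]])}
0.1 [0.1675697  0.60152454 0.23017528] [-4.25536696e-01 -3.11219473e+00  2.83344435e-03] 0.08528732167594844
```

View pics/top0.png

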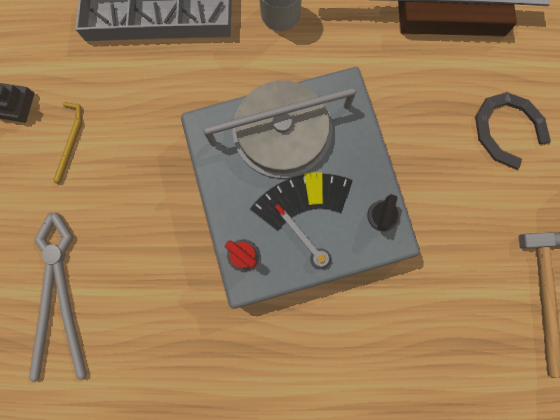

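View pics/scene0.png

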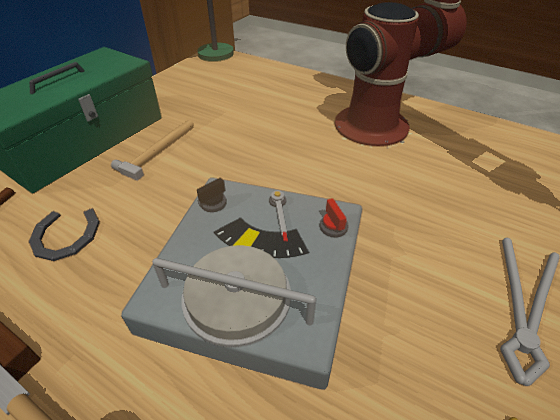

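```bash
cat > h.py <<'E'
from station import ctrl
import cv2, numpy as np
def ray(n,uv,z):
    p=ctrl.camera_params(n); K=np.array([[p["fx"],0,p["cx"]],[0,p["fy"],p["cy"]],[0,0,1]])
    s=cv2.undistortPoints(np.float64(uv).reshape(-1,1,2),K,np.array([p["k1"],0,0,0,0]))[:,0]
    d=np.c_[s,np.ones(len(s))]@p["T"][:3,:3].T; o=p["T"][:3,3]
    return o+d*((z-o[2])/d[:,2])[:,None]
def masks(im):
    h=cv2.cvtColor(im,cv2.COLOR_RGB2HSV)
    r=((h[...,0]<6)|(h[...,0]>174))&(h[...,1]>170)&(h[...,2]>80)
    y=(h[...,0]>25)&(h[...,0]<33)&(h[...,1]>200)&(h[...,2]>150)
    return r.astype(np.uint8),y.astype(np.uint8)
def blobs(m,amin=15):
    n,l,s,c=cv2.connectedComponentsWithStats(m)
    return [(s[i,4],c[i].round(1),np.argwhere(l==i)[:,::-1]) for i in range(1,n) if s[i,4]>=amin]
E
python3 - <<'E'
from h import *
for n in("top","scene"):
    im=cv2.imread(f"pics/{n}0.png")[:,:,::-1].copy(); r,y=masks(im)
    for k,m in(("r",r),("y",y)):
        for a,c,p in blobs(m):
            print(n,k,a,c,ray(n,c,.09 if a<90 else .11)[0].round(4), ray(n,c,.081)[0].round(4))
a=cv2.imread("pics/top0.png")[225:285,205:285]; b=cv2.imread("pics/scene0.png")[190:250,305:365]
a=cv2.resize(a,(480,360),interpolation=0); b=cv2.resize(b,(320,360),interpolation=0)
cv2.imwrite("pics/crop.png",np.hstack([a,b]))
E
```

```text
top r 44 [279.7 209.2] [0.5718 0.0511 0.09  ] [0.5731 0.0512 0.081 ]
top r 576 [241.2 254.1] [0.4973 0.1119 0.11  ] [0.4987 0.1147 0.081 ]
top y 449 [314.  187.6] [ 0.6038 -0.0044  0.11  ] [ 0.6096 -0.0064  0.081 ]
scene r 208 [337.4 213.1] [0.4885 0.1136 0.11  ] [0.4603 0.1034 0.081 ]
scene r 102 [328.6 222. ] [0.5169 0.11   0.11  ] [0.4904 0.0996 0.081 ]
scene r 33 [284.6 236.3] [0.5707 0.052  0.09  ] [0.5638 0.0478 0.081 ]
scene y 235 [247.4 237.6] [0.6215 0.0088 0.11  ] [ 0.6013 -0.0077  0.081 ]
```

View pics/crop.png

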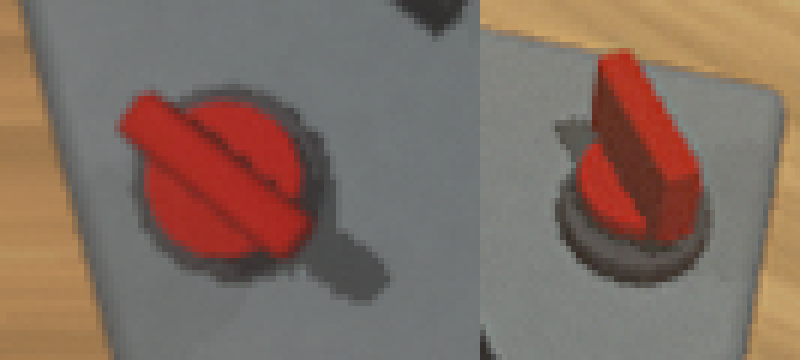

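Top crop: the wing bar runs from about (227.5,243) to (254,264) px, on a disc centred near (242,255). In the scene crop, the wing top runs from about (330,198.7) to (343,219.5).

```bash
python3 - <<'E'
from h import *
from scipy.spatial.transform import Rotation as R
a=ray("top",[[227.5,243],[253.8,264.2],[205+225/6,225+180/6]],[.13,.13,.1]) if 0 else ray("top",[[227.5,243],[253.8,264.2]],.13)
b=ray("scene",[[305+135/5.333,190+52/6],[305+202/5.333,190+177/6]],.13)
for w in(a,b):
    d=w[1]-w[0]; print(w.round(4).tolist(),np.linalg.norm(d),w.mean(0),np.degrees(np.arctan2(d[1],d[0])))
print("disc",ray("top",[[205+222/6,225+180/6]],.1), ray("scene",[[305+(640-480)/5.333,190+180/6]],.1))
# scale
im=cv2.imread("pics/top0.png")[:,:,::-1].copy(); r,y=masks(im)
tip=[c for s,c,p in blobs(r) if s<90][0]; yc=blobs(y)[0][1]
pv=ray("top",[[321.5,258.5]],.095)[0];T=ray("top",tip,.092)[0];Y=ray("top",yc,.083)[0]
ang=lambda v:np.arctan2(v[1],v[0])
print(pv,T,Y,np.linalg.norm((T-pv)[:2]),np.linalg.norm((Y-pv)[:2]),ang(T-pv),ang(Y-pv),"knob",2*(ang(T-pv)-ang(Y-pv)))
o=ctrl.get_obs();M=R.from_rotvec(o["tool_rot"]).as_matrix();print(M.round(3),ctrl.tcp_to_grasp)
E
```

```text
[[0.5135, 0.1312, 0.13], [0.481, 0.0904, 0.13]] 0.052115442020481156 [0.49725769 0.11082374 0.13      ] -128.55564037863084
[[0.481, 0.0938, 0.13], [0.5172, 0.1353, 0.13]] 0.055073828817033293 [0.49911393 0.11456828 0.13      ] 48.91947116755813
disc [[0.4963528  0.11155303 0.1       ]] [[0.49717962 0.11407253 0.1       ]]
[ 0.4906275  -0.01601481  0.095     ] [0.57149402 0.05110284 0.092     ] [ 0.60919167 -0.0063069   0.083     ] 0.10509126338192844 0.11896094704286964 0.6927563800853338 0.08169671088783008 knob 1.2221193383950075
[[-0.963  0.268 -0.001]
 [ 0.268  0.963 -0.002]
 [ 0.    -0.002 -1.   ]] 0.0187
```

The rows are not in the units I measure in: turns go in shares of 2 rad. I convert before sending: -1.157 rad / 2 = -0.5785.

drive_effector:
  segments: {"steps":[[0.06, -0.449, -0.382, 0.04, 0, 0, -0.5785], [0.06, -0.449, -0.382, 0.04, 0, 0, -0.5785], [0.06, -0.449, -0.382, 0.04, 0, 0, -0.5785], [0.06, -0.449, -0.382, 0.04, 0, 0, -0.5785], [0.06, -0.449, -0.382, 0.04, 0, 0, -0.5785], [0.06, -0.449, -0.382, 0.04, 0, 0, -0.5785], [0.06, -0.449, -0.382, 0.04, 0, 0, -0.5785], [0.06, -0.449, -0.382, 0.04, 0, 0, -0.5785], [0.06, -0.449, -0.382, 0.04, 0, 0, -0.5785], [0.06, -0.449, -0.382, 0.04, 0, 0, -0.5785], [0.06, -0.449, -0.382, 0.04, 0, 0, -0.5785], [0.06, -0.449, -0.382, 0.04, 0, 0, -0.5785], [0.06, -0.449, -0.382, 0.04, 0, 0, -0.5785], [0.06, -0.449, -0.382, 0.04, 0, 0, -0.5785], [0.06, -0.449, -0.382, 0.04, 0, 0, -0.5785], [0.06, -0.449, -0.382, 0.04, 0, 0, -0.5785], [0.06, -0.449, -0.382, 0.04, 0, 0, -0.5785], [0.06, -0.449, -0.382, 0.04, 0, 0, -0.5785]]}
  force: 40

```text
t: 1.6
tool_pos: [0.4973, 0.1135, 0.1907]
tool_rot: [1.344, -2.838, -0.001]
contact_force: [-0.2, -0.2, 0.5]
opening: 0.0599
grip_force: 0.0
```

```bash
python3 - <<'E'
from h import *
from scipy.spatial.transform import Rotation as R
o=ctrl.get_obs();M=R.from_rotvec(o["tool_rot"]).as_matrix();print(o["t"],o["q"].round(3),o["tool_pos"],M.round(3),np.degrees(np.arctan2(M[1,0],M[0,0])))
print(M.T@(np.array([.498,.1125,.103])-o["tool_pos"]))
a=ctrl.get_image("top")[190:310,190:350]; b=ctrl.get_image("scene")[140:260,260:420]
cv2.imwrite("pics/c1.png",np.vstack([cv2.resize(x,None,fx=2.5,fy=2.5) for x in(a,b)])[:,:,::-1])
E
```

```text
1.6 [ 0.078 -0.198  1.918  0.     1.422 -2.377] [0.4973326  0.1135028  0.19073987] [[-0.634 -0.774 -0.001]
 [-0.774  0.634  0.   ]
 [ 0.001  0.001 -1.   ]] -129.32526785450293
[ 0.00030266 -0.00126525  0.0877385 ]
```

View pics/c1.png

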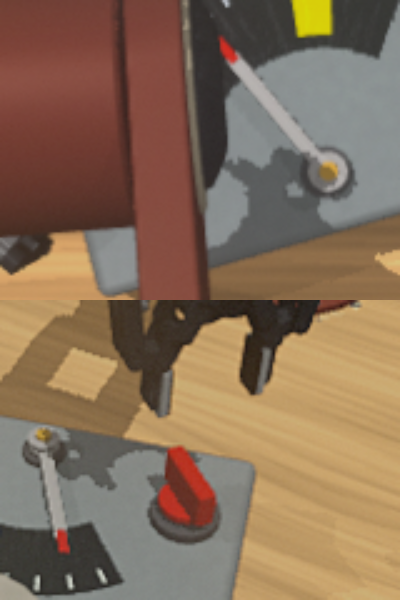

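The fingers straddle the red wing (scene crop, wing at about (190,480)) and are lined up with it. Descend and grip.

drive_effector:
  segments: {"steps":[[0.06, 0, -0.001, 0.03, 0, 0, 0], [0.06, 0, -0.001, 0.06, 0, 0, 0], [0.06, 0, -0.001, 0.075, 0, 0, 0], [0.06, 0, -0.001, 0.086, 0, 0, 0], [0.06, 0, -0.001, 0.086, 0, 0, 0], [0, 0, -0.001, 0.086, 0, 0, 0], [0, 0, -0.001, 0.086, 0, 0, 0], [0, 0, -0.001, 0.086, 0, 0, 0], [0, 0, -0.001, 0.086, 0, 0, 0], [0, 0, -0.001, 0.086, 0, 0, 0], [0, 0, -0.001, 0.086, 0, 0, 0], [0, 0, -0.001, 0.086, 0, 0, 0], [0, 0, -0.001, 0.086, 0, 0, 0]]}
  force: 60

```text
t: 2.78
tool_pos: [0.4991, 0.1136, 0.1073]
tool_rot: [-1.345, 2.837, 0.002]
contact_force: [-3.6, 2.5, 5.7]
opening: 0.0126
grip_force: 59.8
```

```bash
python3 - <<'E'
from h import *
o=ctrl.get_obs();print(o["t"],o["wrist_torque"],o["contact_force"],o["opening"])
a=ctrl.get_image("top")[150:310,190:370]; b=ctrl.get_image("scene")[140:260,260:420]
cv2.imwrite("pics/c2.png",np.vstack([cv2.resize(x,(400,300)) for x in(a,b)])[:,:,::-1])
E
```

```text
2.7833 [0.45606515 0.56776346 0.04441547] [-3.63175014  2.51664021  5.7357023 ] 0.012599645622876172
```

View pics/c2.png

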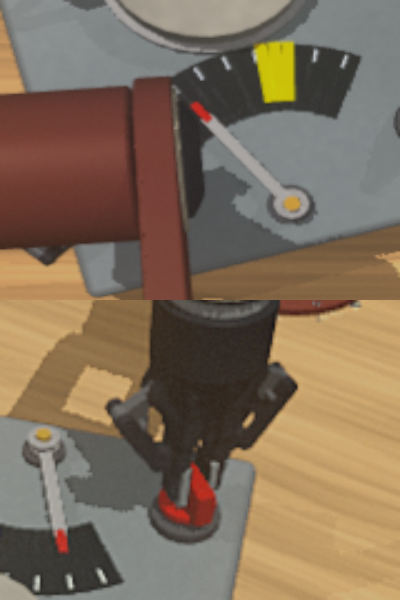

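Gripped: the fingers hold the wing, pointer and mark are visible. Turn clockwise 0.9 rad, then measure.

Scaled: 0.9 rad / 2 = 0.45.

drive_effector:
  segments: {"steps":[[0, 0, 0, 0, 0, 0, 0.05], [0, 0, 0, 0, 0, 0, 0.1], [0, 0, 0, 0, 0, 0, 0.15], [0, 0, 0, 0, 0, 0, 0.2], [0, 0, 0, 0, 0, 0, 0.25], [0, 0, 0, 0, 0, 0, 0.3], [0, 0, 0, 0, 0, 0, 0.35], [0, 0, 0, 0, 0, 0, 0.4], [0, 0, 0, 0, 0, 0, 0.45], [0, 0, 0, 0, 0, 0, 0.45], [0, 0, 0, 0, 0, 0, 0.45]]}
  force: 60

```text
t: 3.8
tool_pos: [0.4999, 0.1117, 0.1073]
tool_rot: [0.02, 3.138, -0.004]
contact_force: [-1.7, -6.2, 5.6]
opening: 0.0129
grip_force: 59.7
```

```bash
cat > m.py <<'E'
from h import *
import sys
o=ctrl.get_obs();print(o["t"],o["contact_force"].round(1),o["wrist_torque"].round(2),o["q"].round(2))
ang=lambda v:np.arctan2(v[1],v[0])
im={n:ctrl.get_image(n) for n in("top","scene")}
pv=np.array([.4906,-.0160])
for n in im:
    r,y=masks(im[n])
    Y=blobs(y)
    for s,c,p in Y: print(n,"yel",s,c,ang(ray(n,c,.083)[0][:2]-pv))
    for s,c,p in blobs(r,8):
        q=ray(n,c,.092)[0][:2]-pv; print(n,"red",s,c,np.hypot(*q).round(4),ang(q))
a=im["top"][150:310,190:370]; b=im["scene"][140:260,200:360]
cv2.imwrite(f"pics/{sys.argv[1]}.png",np.vstack([cv2.resize(x,(400,300)) for x in(a,b)])[:,:,::-1])
E
python3 m.py d1
```

```text
3.8 [-1.7 -6.2  5.6] [-0.96  0.15 -0.1 ] [ 0.08 -0.11  1.99 -0.    1.26 -1.48]
top yel 453 [314.1 187.2] 0.07961318823586472
top red 41 [304.9 196.4] 0.1052 0.24507669284765982
scene yel 226 [247.  237.7] 0.0795969659082515
scene red 250 [333.4 219.1] 0.1238 1.5826747491143072
scene red 26 [258.2 234.9] 0.1066 0.25847299441726174
```

View pics/d1.png

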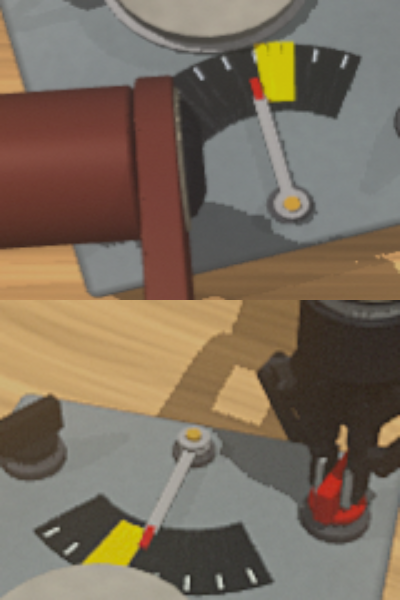

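The pointer has moved 0.447 rad for 0.9 rad of turn, so nothing slipped. It is now at the near edge of the yellow, with about 0.34 rad of turn left.

Scaled: 0.34 rad / 2 = 0.17.

drive_effector:
  segments: {"steps":[[0, 0, 0, 0, 0, 0, 0.05], [0, 0, 0, 0, 0, 0, 0.1], [0, 0, 0, 0, 0, 0, 0.15], [0, 0, 0, 0, 0, 0, 0.17], [0, 0, 0, 0, 0, 0, 0.17], [0, 0, 0, 0, 0, 0, 0.17]]}
  force: 60

```text
t: 4.4
tool_pos: [0.4998, 0.1109, 0.1073]
tool_rot: [0.55, 3.09, -0.006]
contact_force: [-1.7, -8.5, 7.1]
opening: 0.0128
grip_force: 59.9
```

```bash
python3 m.py d2
```

```text
4.4 [-1.7 -8.5  7.1] [-1.39  0.31 -0.09] [ 0.08 -0.11  1.99 -0.    1.26 -1.14]
top yel 385 [313.5 185.6] 0.08570412849278171
top red 29 [315.9 195.6] 0.1036 0.07126314171767623
scene yel 191 [246.8 238.9] 0.08945928649042707
scene red 228 [331.8 219.9] 0.1222 1.555080749959562
scene red 25 [249.4 231.7] 0.1053 0.0905244529292594
```

View pics/d2.png

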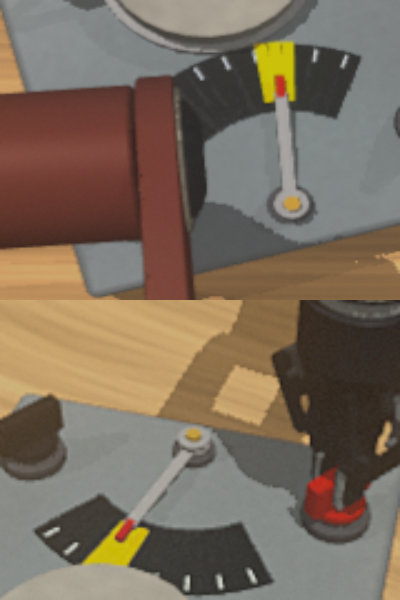

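The red tip sits mid-band in both views: top crop (281,85), scene crop (124,530). Release and retreat straight up.

drive_effector:
  segments: {"steps":[[0.05, 0, 0, 0, 0, 0, 0], [0.05, 0, 0, 0, 0, 0, 0], [0.05, 0, 0, 0, 0, 0, 0], [0.05, 0, 0, 0, 0, 0, 0], [0.05, 0, 0, 0, 0, 0, 0], [0.05, 0, 0, 0, 0, 0, 0], [0.05, 0, 0, -0.02, 0, 0, 0], [0.05, 0, 0, -0.05, 0, 0, 0], [0.05, 0, 0, -0.09, 0, 0, 0], [0.05, 0, 0, -0.12, 0, 0, 0], [0.05, 0, 0, -0.12, 0, 0, 0], [0.05, 0, 0, -0.12, 0, 0, 0]]}

```text
t: 5.5
tool_pos: [0.5, 0.1131, 0.2282]
tool_rot: [0.553, 3.087, 0.002]
contact_force: [0.5, -0.0, -0.4]
opening: 0.05
grip_force: 0.0
```

```bash
python3 m.py d3
```

```text
5.5 [ 0.5 -0.  -0.4] [ 0.03  0.04 -0.  ] [ 0.08 -0.22  1.88  0.    1.48 -1.14]
top yel 391 [313.6 185.8] 0.08461597149173705
top red 29 [315.9 195.6] 0.1036 0.07126314171767623
scene yel 191 [246.8 238.9] 0.08945928649042707
scene red 444 [336.3 215.8] 0.1252 1.6670984633151529
scene red 25 [249.4 231.7] 0.1053 0.0905244529292594
```

View pics/d3.png

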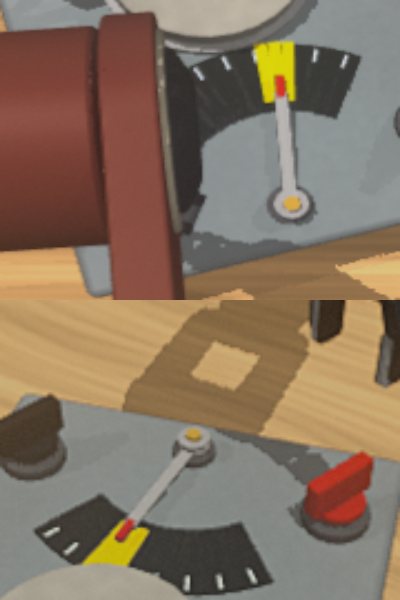

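The pointer stayed on the mark after release, and the gripper is clear.

```bash
python3 -c "
from station import ctrl
print(ctrl.finish_job())"
```

```text
the job is handed in; nothing more can be done
None
```

The job is handed in at about 5.6 s: I turned the red knob about 1.24 rad clockwise, the pointer tip now rests over the yellow mark, the gripper is clear, and the arm and black speed knob were left alone.

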